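Load the board curing chamber and latch its door

TASK

Set the board carrier (the aluminium plate with the upright grip rib) flat into the pocket of the pulled-out tray without dropping it, push the tray fully home into the curing chamber, then push the chamber's door shut until its sprung latch rides over the strike and snaps in, so that the door stays closed by itself. Push steadily and gently, never harder than about 18 N on the chamber, door or tray, and leave the other things on the desk where they are.

Things in the scene. Friction and masses are not known exactly. Their poses are not given: they have to be found in the camera images.
- chamber: Fixed grey metal box, open front facing its own -x (to the robot's right); x -93 to 100 mm, y +-100 mm, 100 mm high. Origin: centre of its footprint on the desk, z up. The roof (top at 100 mm) covers only x > -72 mm, so with the door open, fingers pointing down can follow the tray front home through the open strip before it. Side walls 5 mm thick.
- door (a joint): Door angle (rad): 0 = nominally closed, grows as it opens, starts 1.1 to 1.4, stays where left (hinge friction 0.15 Nm), inner stop -0.07. Panel 200 mm wide, 6 mm thick, 4 to 98 mm above the desk, 0.5 kg. Hinge axis at chamber x -100, y +100 mm; closed, its outer face is at chamber x -106 mm from y +100 (hinge) to -100 (free edge). The door swings out to chamber -x.
- bolt (a joint): How far (m) the door's sprung latch bolt is pressed in: 0 = fully out (door open, or latched), up to about 0.006 while riding over the strike lip, back to 0 when it snaps in behind it. Bevelled steel tongue 16 mm tall on the door's inside at the free edge, 72 mm above the desk, pointing away from the hinge; spring 3 to 6 N.
- door_hinge (a point): Point on the vertical hinge axis, on the door's inner face, 70 mm above the desk. The strike plate with its rubber door buffer, on the chamber's other side wall, is set by hand: its depth differs by up to 5.5 mm either way from start to start, so the door latches anywhere from about -0.035 to +0.035 rad: found by feel. Let go too early, it rests on bevel or buffer, not latched.
- door_edge (a point): Middle of the door's free vertical edge, on the outer face, 70 mm above the desk, 200 mm from the hinge; turns with the door. Closing, pushed 150 mm from the hinge: the bevel meets the strike about 0.075 rad before latching and resists with 3 to 8 N, then it goes easy, then the buffer stiffens (about 8 N per mm) and the bolt snaps in at 10 to 15 N; beyond that the force climbs on.
- tray (a joint): How far (m) the tray is pulled out to the chamber's -x: 0 = home, starts at 0.085 to 0.1. Sliding friction about 2.5 N. From 0 on inwards a rubber buffer gives (3 N per mm) to a hard stop at -0.006; let go, it stays within about 1 mm of 0.
- tray_front (a point): Centre line of the flat outer face of the tray's front panel (116 mm wide, 25 to 81 mm above the desk), 65 mm above the desk. At home it is at chamber x = -78 mm, y = 0.
- pocket (a point): Centre of the floor of the tray's pocket, 30 mm above the desk, 45.5 mm behind the tray's front face, moving with the tray. The pocket is 79 mm along the chamber's x, 108 mm along its y, with 8 mm high rims; the front panel (top at 81 mm) is its front side. Axes parallel to the chamber's.
- carrier: Loose board carrier, 0.18 kg: aluminium plate 60 (its x) by 90 (y) by 8 mm with green boards up to 12 mm high and an upright grip rib in its middle, 12 mm thick (y), 40 mm long (x), top at 50 mm. Origin: centre of the underside, z up. Starts on the desk at the robot's right. Fits the pocket with its 90 mm side along the 108 mm side, either way round, 9 mm of play all round.
- blank: Bystander: plain aluminium plate 60 x 90 x 8 mm without rib or boards, lying on the desk. Origin at the centre of the underside.
- jar: Bystander: small closed jar, 48 mm across, 60 mm high.
- mug: Bystander: mug, 80 mm across, 95 mm high.
- tin: Bystander: dark metal tin box 90 x 200 x 55 mm.
- driver: Bystander: screwdriver lying on the desk.
- loupe: Bystander: black ring-shaped loupe, 60 mm across, 22 mm high.
- mouse: Bystander: black computer mouse, about 95 mm long, 36 mm high.
Things that resemble listed ones, but are neither listed nor needed, are in the scene too. What is meant by the carrier is not orange, and is the smaller of those in its own colour.

How it is judged (in metres and radians):
On the way, in this order (a step that is already met when the one before it is completed fails the run):
1. the carrier lies flat in the tray's pocket, let go (z of carrier in the frame of pocket between -0.005 and 0.005 m and horizontal distance between carrier and pocket below 0.02 m and angle between carrier's own z axis and vertical below 0.08 rad and contact force between the fingers and carrier below 0.1 N), for 0.2 s.
2. the tray is fully home with the carrier in its pocket (z of carrier in the frame of pocket between -0.005 and 0.005 m and horizontal distance between carrier and pocket below 0.02 m and angle between carrier's own z axis and vertical below 0.08 rad and value of joint tray below 0.004 m), for 0.2 s.
3. the door is shut with its latch bolt sprung out behind the strike (value of joint door below 0.04 rad and value of joint bolt below 0.001 m and value of joint tray below 0.004 m), for 0.2 s.
At the end, for the whole second after the job is handed in: The carrier lies flat in the tray's pocket (origin within 20 mm of the pocket's centre and 5 mm of its floor, tilt under 0.08 rad), the tray is home (joint under 4 mm), the door is shut and still (angle under 0.04 rad) with the bolt fully out (under 1 mm) behind the strike (all of step 1 and all of step 3 and velocity of joint door between -0.05 and 0.05 rad/s); the robot touches nothing.
It fails at once if the robot pushed harder than 20 N on the chamber, its door or its tray (contact force between any of the fingers, the arm and chamber above 20 N).
It fails at once if the carrier was dropped (let go and falling faster than 0.6 m/s) (contact force between the fingers and carrier below 0.1 N and linear speed of carrier above 0.6 m/s).
It fails at once if a bystander was moved by more than 30 mm (distance of any of blank, jar, mug, tin, driver, loupe, mouse from where it was at the start of the episode above 0.03 m).
It also fails if it takes over 72 s, if anything falls off the work surface, if the arm or the gripper's body presses on something with over 40 N, if the wrist force passes 120 N, or if a joint passes its speed limit or range.

ROBOT

A 6-joint arm with a two-finger parallel gripper is mounted at the origin on the work surface. World frame = base frame: x ahead of the robot, y to its left, z up, the work surface at z = 0. Lengths are in mm, angles in rad, forces in N, time in s.
With the tool pointing down it reaches from about 325 to 775 mm from the base axis. Payload 9.3 kg.
Tool frame: the origin (TCP) lies between the finger pads; the fingertips stand 14 mm ahead of it and the grasp point (between the pads) lies 5 mm behind it; z points along the fingers, y is the line along which they close (so a half turn about z gives the same grasp; the last joint's range is limited). The gripper opens to 85 mm and grips with 20 to 120 N. Pads are 22 mm wide; open, the fingers measure 114 mm over their backs; the gripper's body (76 mm by 85 mm) begins 54 mm behind the grasp point. The pads swing forward as they close: fully open they stand 13 mm farther back than shut.
Start: joints at [-1.475, 0.259, 0.021, 1.334, 0, 1.418], TCP at [135.426, -533.063, 245.279] pointing down, gripper open.
Joint ranges: [-3.04, 3.04], [-0.91, 1.82], [-1.04, 1.36], [-1.92, 1.95], [-1.52, 1.45], [-3.14, 3.14]. Speed limits (rad/s): [2.22, 2.22, 2.79, 3.14, 3.14, 3.14].

INTERFACE

Orientations are given as [roll, pitch, yaw] about the fixed x, y, z axes, in that order (R = Rz(yaw) Ry(pitch) Rx(roll)).
In Python, from station import telemetry, imaging, job, spotter gives the robot as it stands. The module is installed in compiled form; this text tells all that it offers.
- The arm moves only by the tool drive_tool, never from a script. Its argument "plan" is a list of rows, each a list of 3 entries, a list of its own where there are three numbers: the shift along the tool's x, y, z scaled (see below), then the turn about the tool's z scaled (see below), then the opening, from -1 (shut) to 1 (fully open). A call has 1 to 8 rows; each row shifts and turns the commanded pose from where the row before left it, along the tool's axes as they then stand; what a row does not reach is not made up. The controller multiplies each number of a shift by 0.1 m and each number of a turn by 90 degrees. A row lasts 1/10 s, in which the tool goes at most 50 mm and 8.59 degrees, less where a joint would pass 70% of its speed; a pose out of reach is approached as far as the arm can. A call with a number of a shift or a turn outside -1 to 1 is refused whole. A call with a gripper value outside its range is refused whole. The fingers move at their own pace and stop on an object; "newtons" is the grip in N (left out, the last holds). Time passes only in rows, so rows that do not move let the fingers close. It gives the time, the measured TCP pose, the force, the opening and the grip force at its end, in the units of the state.
- telemetry.read_state(): the state, without advancing time (a new reading comes with each control period).
- imaging.capture(name): name is "scene" or "side" or "wrist"; returns the picture (400x640x3 uint8, blue, green, red); there is no depth.
- imaging.camera_params(name): a dict with "vfov" (degrees; the focal length in pixels is half the picture's height over the tangent of half this angle, whatever the lens; pixels are square), "cx", "cy" (the principal point, pixels), "rvec" (rotation vector, rad) and "tvec" (3), from world to camera coordinates, as OpenCV has them. Camera axes: x right, y down, z forward; pixel columns grow to the right and rows downward; lengths in mm; the calibration is good to about 2 mm. The wrist camera is an equidistant fisheye: a pixel r from the principal point sees the ray r / f radians off the axis. A picture is of the moment at which its call begins: read the wrist's pose just before it. camera_params takes no time and is no camera call; for the wrist camera it gives the pose at the moment of the call.
- job.close_job(): hands the job in; it is judged then, once.
Trained networks look in the newest picture that a camera, given by its name, has taken for a name from the list of things; names that differ only in an ending like _2 or _b are one class to them, and where a whole thing is asked for, a point or a joint stands for the part that bears it (a point fixed in the world has none). Each returns a list of dicts, best first, with "score" (0 to 1); they miss things now and then, are a little off and sometimes report something else, mostly with a low value. They report only what shows in the picture. A call takes as long as a camera call. They do not tell look-alikes from the thing itself.
- spotter.boxes_of(camera, target): "box" ([centre column, centre row, width, height] in pixels, round what is visible of it).
- spotter.cut_out(camera, target): "mask" (400x640 bool, what is visible of it) and "box" ([centre column, centre row, width, height] in pixels, round what is visible of it).
The state is a dict: "time": time; "q": joint angles; "qd": joint speeds; "tau": joint torques, N m; "position": TCP position; "eef_rot": TCP orientation; "wrist_force": force on the tool from outside, world axes, zero at the start; "moment": the same for the moment, N m; "gripper_width": opening from 0.0 (shut) to 1.0 (fully open); "gripper_force": force on a finger pad.
Only numpy, scipy, OpenCV 4.12 (cv2) and the standard library are available. Lean on these libraries where they do the work, as an engineer would, in place of code of your own. Each camera call takes 0.05 s, during which the arm holds its last target. There are 200 camera calls.

## Working session

There is one attempt and no reset: what is moved stays moved. The work goes in short steps, Python scripts to look and compute and a tool call to move; the robot and the scene stay as the last step left them, time stands still between calls to the robot, and variables do not carry over. Pictures are saved under pics/ and viewed, at most 10 in all, crops included, and the job is handed in when it is done.

Besides the shell and the picture viewer there is one more tool, called after "Emit:" as name(argument=value, ...) on one line, values as JSON. drive_tool: Moves the arm, as the interface text tells. Shifts and turns lie within -1 to 1; 1 stands for 0.1 m of shift or 90 degrees of turn. Its arguments: {"type":"object","properties":{"plan":{"type":"array"},"newtons":{"type":"number"}},"required":["plan"]}

```bash
mkdir -p pics; cat > h.py <<'E'
import numpy as np, cv2
from station import telemetry, imaging, job, spotter
def cam(n):
    p=imaging.camera_params(n); f=200/np.tan(np.radians(p['vfov'])/2)
    R=cv2.Rodrigues(np.array(p['rvec'],float))[0]; t=np.array(p['tvec'],float).ravel()
    return dict(f=f,cx=p['cx'],cy=p['cy'],R=R,t=t,fish=n=='wrist')
def ray(c,u,v):
    x,y=(u-c['cx'])/c['f'],(v-c['cy'])/c['f']
    if c['fish']:
        r=np.hypot(x,y)+1e-12; d=np.array([x/r*np.sin(r),y/r*np.sin(r),np.cos(r)])
    else: d=np.array([x,y,1.])
    return -c['R'].T@c['t'], c['R'].T@d
def atz(c,u,v,z):
    o,d=ray(c,u,v); return o+d*(z-o[2])/d[2]
def proj(c,P):
    q=c['R']@np.array(P,float)+c['t']
    if c['fish']:
        r=np.hypot(q[0],q[1])+1e-12; th=np.arctan2(r,q[2]); return np.array([c['cx']+c['f']*th*q[0]/r,c['cy']+c['f']*th*q[1]/r])
    return np.array([c['cx']+c['f']*q[0]/q[2],c['cy']+c['f']*q[1]/q[2]])
E
python3 - <<'E'
from h import *
np.set_printoptions(precision=1,suppress=True)
s=telemetry.read_state(); print(s)
for n in ['scene','side','wrist']:
    im=imaging.capture(n); cv2.imwrite(f'pics/{n}0.png',im); c=cam(n); print(n,-c['R'].T@c['t'],c['R'][2],c['f'])
    for t in ['carrier','chamber','door','tray','blank']:
        print(n,t,[(np.round(b['box']),round(b['score'],2)) for b in spotter.boxes_of(n,t)][:5])
E
```

```text
{'time': 0.0, 'q': array([-1.5,  0.3,  0. ,  1.3,  0. ,  1.4]), 'qd': array([-0., -0.,  0., -0.,  0., -0.]), 'tau': array([ -0. , -55.6,  34.5,   0. ,  -0. ,   0. ]), 'position': array([ 135.4, -532.8,  244.6]), 'eef_rot': array([-3.1, -0. ,  0.2]), 'wrist_force': array([ 0.2, -0.3, -0.3]), 'moment': array([-0., -0.,  0.]), 'gripper_force': 0.0, 'gripper_width': 0.9995575725719125}
scene [1143.5 -714.6  940.6] [-0.5  0.5 -0.7] 459.5720550172695
scene carrier [(array([234., 279.,  41.,  34.]), 0.8), (array([260., 204.,  32.,  32.]), 0.77), (array([278., 251.,  33.,  28.]), 0.7)]
scene chamber [(array([377., 193., 127., 101.]), 0.77)]
scene door [(array([329., 209.,  28.,  67.]), 0.91), (array([365., 208.,  54.,  42.]), 0.48), (array([372., 129.,  21.,  12.]), 0.26), (array([378., 267.,  36.,  54.]), 0.19)]
scene tray [(array([364., 209.,  55.,  35.]), 0.77)]
scene blank [(array([329., 306.,  45.,  40.]), 0.76)]
side [ 443.7 1027.6 1190.9] [ 0.1 -0.7 -0.7] 494.3307131631394
side carrier [(array([375., 194.,  43.,  37.]), 0.94), (array([282., 231.,  77., 118.]), 0.31)]
side chamber [(array([281., 231.,  76., 118.]), 0.74)]
side door [(array([364., 125.,  32.,  10.]), 0.43)]
side tray [(array([290., 208.,  35.,  28.]), 0.72)]
side blank [(array([268., 160.,  22.,  22.]), 0.61), (array([290., 208.,  37.,  26.]), 0.31)]
wrist [ 200.8 -516.   374.5] [-0.3 -0.1 -1. ] 309.70691628693146
wrist carrier [(array([77., 15., 42., 26.]), 0.64)]
wrist chamber []
wrist door []
wrist tray []
wrist blank []
```

View pics/scene0.png

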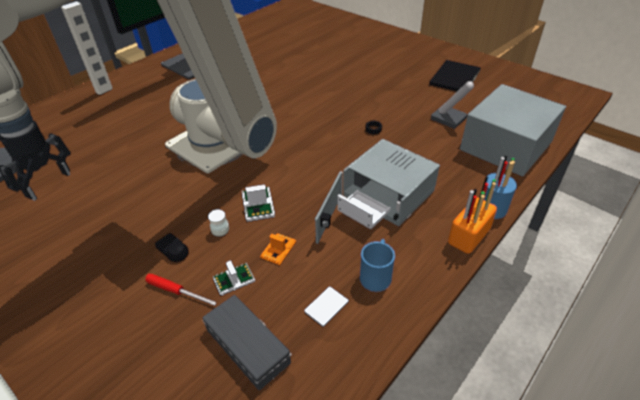

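View pics/side0.png

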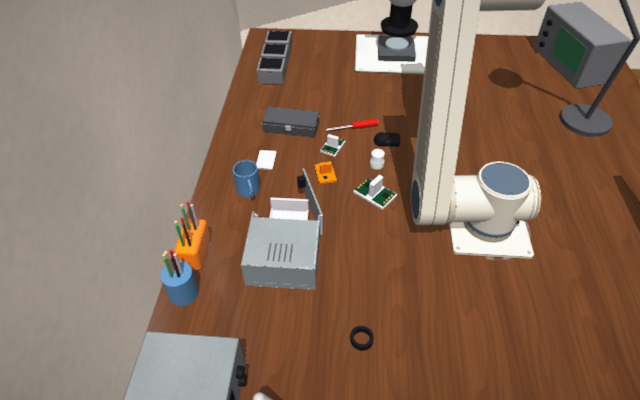

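Candidates for the carrier: white/green at scene (234,279) [side (332,145)], white/green at scene (260,204) [side (375,191)], and orange at scene (278,251), which is ruled out. The side view suggests (234,279) is the smaller one, so I'll measure both and crop it.

```bash
python3 - <<'E'
from h import *
np.set_printoptions(precision=1,suppress=True)
out=[]
for n in ['scene','side']:
    im=imaging.capture(n); c=cam(n)
    for t,z in [('carrier',8),('tray',81),('chamber',100),('door',98),('blank',8),('jar',30),('mug',50),('tin',55)]:
        for b in spotter.cut_out(n,t)[:4]:
            m=b['mask'].astype(np.uint8)
            pts=np.argwhere(m)[:,::-1]
            P=np.array([atz(c,u,v,z)[:2] for u,v in pts],np.float32)
            r=cv2.minAreaRect(P); print(n,t,round(b['score'],2),np.round(b['box']),'rect',np.array(r[0]),np.array(r[1]),round(r[2],1))
    big=lambda x,y,w,h,s:cv2.resize(im[y:y+h,x:x+w],None,fx=s,fy=s,interpolation=cv2.INTER_CUBIC)
    if n=='scene': out.append(big(200,180,100,120,4)); out.append(big(305,130,140,120,4*1)[:, :400]) 
    else: out.append(big(305,125,100,90,4)); out.append(big(235,165,100,90,4))
top=np.vstack([np.hstack(out[:2])]); bot=np.hstack(out[2:])
o=np.vstack([cv2.resize(top,(760,456)) ]); cv2.imwrite('pics/c1.png',top[:600,:800]); cv2.imwrite('pics/c2.png',bot[:600,:800])
E
```

```text
scene carrier 0.68 [233. 279.  42.  34.] rect [ 488.8 -336.7] [92.4 91.3] 67.2
scene carrier 0.67 [258. 203.  29.  30.] rect [ 341.3 -110.2] [ 81.2 141.7] 53.7
scene carrier 0.65 [377. 193. 123. 104.] rect [580.4 133.6] [274.9 501.4] 1.1
scene carrier 0.62 [277. 250.  36.  27.] rect [ 511.4 -200.9] [74.3 94.6] 15.9
scene tray 0.64 [365. 209.  54.  42.] rect [630.    4.5] [ 92.6 135.3] 89.1
scene chamber 0.91 [377. 191. 120. 103.] rect [635.   51.1] [246.  446.4] 1.0
scene door 0.71 [373. 130.  16.  14.] rect [449.9 307.8] [51.5 78.6] 37.0
scene door 0.63 [329. 209.  29.  69.] rect [570.3 -54.3] [ 42.2 264. ] 25.3
scene blank 0.66 [326. 306.  36.  37.] rect [ 728.8 -252.2] [92.2 60.3] 89.0
scene blank 0.49 [328. 210.  25.  68.] rect [511.2  12.2] [ 44.3 290.3] 26.6
scene jar 0.82 [218. 222.  20.  28.] rect [ 336.2 -249.9] [ 47.9 100.5] 59.1
scene mug 0.62 [378. 265.  34.  52.] rect [ 766.5 -102.2] [ 82.6 160.9] 34.3
scene tin 0.7 [249. 341.  85. 101.] rect [ 671.5 -447.8] [101.4 224.4] 83.6
scene tin 0.57 [330. 208.  25.  66.] rect [541.1 -21.7] [ 45.3 269.1] 27.1
scene tin 0.56 [379.
[... 271 characters left out ...]
194.9] [ 65.7 103.4] 17.2
side tray 0.6 [290. 210.  36.  24.] rect [609.8  44.6] [115.   84.8] 4.0
side chamber 0.63 [331. 144.  26.  23.] rect [ 491.3 -230.5] [99.5 64. ] 75.6
side door 0.6 [309. 195.  24.  51.] rect [556.6  -3.9] [ 38.6 210.6] 18.8
side door 0.41 [282. 230.  74. 120.] rect [608.8 112.1] [209.8 446.6] 0.2
side blank 0.64 [267. 161.  23.  18.] rect [ 728.2 -243.2] [95.7 61.1] 89.4
side blank 0.21 [290. 212.  37.  23.] rect [621.3 -19.5] [125.7  87. ] 0.8
side jar 0.6 [377. 159.  13.  26.] rect [ 338.6 -247.9] [98.8 44.5] 89.1
side mug 0.85 [246. 178.  32.  37.] rect [ 771.4 -105.7] [ 81.9 180.1] 15.1
side tin 0.84 [290. 122.  56.  30.] rect [ 656.2 -405.8] [149.3 210.9] 84.1
```

View pics/c1.png

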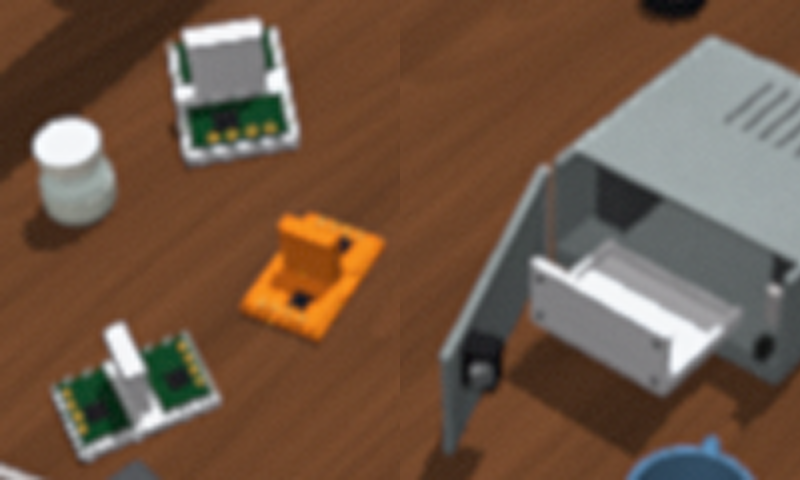

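View pics/c2.png

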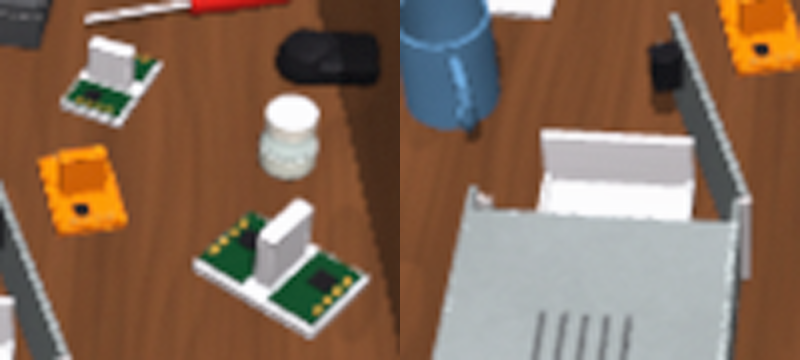

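The crop confirms it: the small white/green carrier is at scene (234,279), the other white/green one at (260,204) is clearly bigger, and the orange one is at (278,251). Next I move above it for a wrist look.

```bash
cat >> h.py <<'E'
def togo(x,y,z,yaw=None):
    from scipy.spatial.transform import Rotation as Ro
    s=telemetry.read_state(); R=Ro.from_euler('xyz',s['eef_rot']).as_matrix()
    print('t',round(s['time'],2),'pos',s['position'],'rot',np.round(s['eef_rot'],4),'F',s['wrist_force'],'w',round(s['gripper_width'],3),s['gripper_force'])
    d=R.T@(np.array([x,y,z])-s['position'])/100
    print('tool shift total (0.1m units)',np.round(d,4),'rows>=',np.ceil(np.linalg.norm(d)/.5))
    if yaw is not None: print('turn total deg/90', -((yaw-s['eef_rot'][2]+np.pi)%(2*np.pi)-np.pi)/(np.pi/2))
E
python3 - <<'E'
from h import *
np.set_printoptions(precision=2,suppress=True)
c=cam('scene'); A=[atz(c,u,v,8) for u,v in [(213.25,277),(247.5,263.75),(255,280),(221.25,293.75)]]
print(np.array(A), np.mean(A,0)); 
c=cam('side'); A=[atz(c,u,v,8) for u,v in [(320.5,150),(335,155.5),(345,140.5)]]; print(np.array(A))
togo(495,-337,200)
E
```

```text
[[ 456.62 -371.22    8.  ]
 [ 491.57 -286.69    8.  ]
 [ 544.54 -309.76    8.  ]
 [ 511.5  -391.28    8.  ]] [ 501.06 -339.74    8.  ]
[[ 536.72 -307.96    8.  ]
 [ 483.25 -282.07    8.  ]
 [ 450.77 -366.23    8.  ]]
t 1.8 pos [ 135.45 -533.06  245.28] rot [-3.14 -0.    0.25] F [-0.07  0.11 -0.34] w 0.999 0.0
tool shift total (0.1m units) [ 3.97 -1.01  0.45] rows>= 9.0
```

Emit:
drive_tool(plan=[[[0.4,-0.1,0],0,1],[[0.4,-0.1,0],0,1],[[0.4,-0.1,0],0,1],[[0.4,-0.1,0],0,1],[[0.4,-0.1,0],0,1],[[0.4,-0.1,0],0,1],[[0.4,-0.1,0],0,1],[[0.4,-0.1,0],0,1]])

```text
time: 2.6
position: [427.3, -375.7, 245.4]
eef_rot: [3.141, -0.0, 0.249]
wrist_force: [-0.5, -1.0, 0.2]
gripper_width: 0.998
gripper_force: 0.0
```

Emit:
drive_tool(plan=[[[0.4,-0.1,0],-0.09,1],[[0.35,0,0],-0.09,1],[[0,0,0],-0.09,1],[[0,0,0],-0.09,1],[[0,0,0],-0.09,1],[[0,0,0],-0.09,1],[[0,0,0],-0.09,1],[[0,0,0],-0.09,1]])

```text
time: 3.4
position: [494.6, -343.8, 245.2]
eef_rot: [-3.142, -0.0, 1.386]
wrist_force: [-0.4, 0.2, -0.4]
gripper_width: 0.998
gripper_force: 0.0
```

Emit:
drive_tool(plan=[[[0,0,0],-0.09,1],[[0,0,0],-0.09,1],[[0,0,0],-0.09,1],[[0,0,0],-0.09,1],[[0,0,0],-0.09,1],[[0,0,0],-0.09,1],[[0,0,0],-0.09,1],[[0,0,0],-0.09,1]])

```text
time: 4.2
position: [494.6, -343.9, 245.2]
eef_rot: [3.142, -0.0, 2.517]
wrist_force: [-0.4, 0.4, 0.6]
gripper_width: 0.998
gripper_force: 0.0
```

```bash
python3 - <<'E'
from h import *
np.set_printoptions(precision=2,suppress=True)
c=cam('wrist'); im=imaging.capture('wrist'); cv2.imwrite('pics/w1.png',im)
for b in spotter.cut_out('wrist','carrier')[:3]:
    m=b['mask'].astype(np.uint8); 
    P=np.array([atz(c,u,v,8)[:2] for u,v in np.argwhere(m)[:,::-1]],np.float32)
    print(b['score'],np.round(b['box']),cv2.minAreaRect(P))
o,d=ray(c,c['cx'],c['cy']);print(o,d)
togo(498,-337,200,np.radians(157.5))
E
```

```text
0.97 [402.  12.  65.  23.] ((387.1464538574219, -139.66363525390625), (86.34117889404297, 33.93370056152344), 61.04555130004883)
0.93 [326. 176.  84.  60.] ((499.5421447753906, -337.75836181640625), (92.05628204345703, 62.30128479003906), 68.21150207519531)
0.8 [424. 122.  81.  87.] ((518.830810546875, -196.6753692626953), (67.96044921875, 92.04881286621094), 14.643437385559082)
[ 443.35 -304.67  374.44] [ 0.21 -0.15 -0.97]
t 4.3 pos [ 494.57 -343.88  245.23] rot [ 3.14 -0.    2.51] F [ 0.68 -0.59  0.45] w 1.0 0.0
tool shift total (0.1m units) [0.01 0.08 0.45] rows>= 1.0
turn total deg/90 -0.1502372545663918
```

View pics/w1.png

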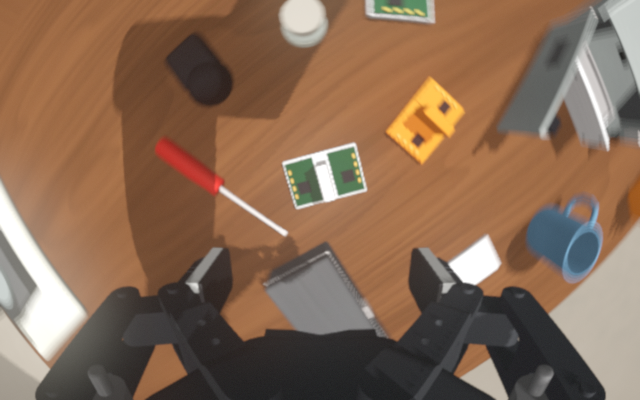

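Emit:
drive_tool(plan=[[[0,0,0],-0.08,0.2],[[0,0,0],-0.08,0.2],[[-0.02,0.07,0.3],0,0.2],[[0,0,0.3],0,0.2],[[0,0,0.3],0,0.2],[[0,0,0.3],0,0.2],[[0,0,0.2],0,0.2],[[0,0,0],0,0.2]])

```text
time: 5.1
position: [497.8, -337.1, 102.6]
eef_rot: [3.14, -0.005, 2.758]
wrist_force: [-0.2, -0.3, 0.1]
gripper_width: 0.601
gripper_force: 0.0
```

```bash
python3 - <<'E'
from h import *
np.set_printoptions(precision=2,suppress=True)
c=cam('wrist'); im=imaging.capture('wrist'); cv2.imwrite('pics/w2.png',im)
for b in spotter.cut_out('wrist','carrier')[:2]:
    m=b['mask'].astype(np.uint8); 
    P=np.array([atz(c,u,v,8)[:2] for u,v in np.argwhere(m)[:,::-1]],np.float32)
    print(b['score'],np.round(b['box']),cv2.minAreaRect(P))
togo(499.5,-338,35,np.radians(158.2))
E
```

```text
0.88 [484. 166. 113. 122.] ((524.434814453125, -194.9680633544922), (82.9194564819336, 92.75574493408203), 14.092257499694824)
0.82 [317. 215. 124.  89.] ((502.8578186035156, -339.9360046386719), (90.045654296875, 70.01300048828125), 68.40734100341797)
t 5.2 pos [ 499.14 -338.23  105.71] rot [ 3.14 -0.    2.76] F [-0.08 -0.59  0.49] w 0.598 0.0
tool shift total (0.1m units) [-0.    0.    0.71] rows>= 2.0
turn total deg/90 -0.0009533612985905321
```

View pics/w2.png

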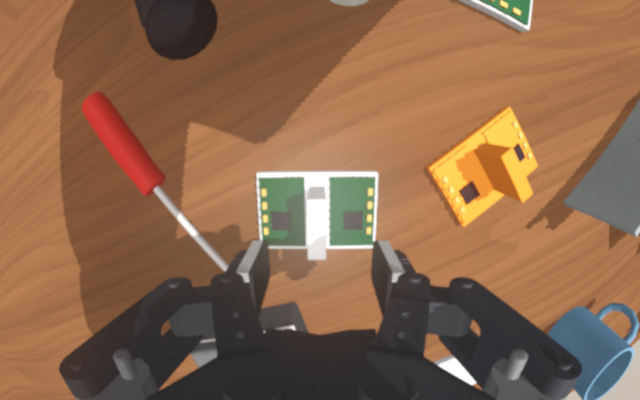

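The fingers straddle the rib symmetrically: rib at column 317, pads at columns 258 and 385, and the carrier's edges are square to the image. Next I descend and grip.

Emit:
drive_tool(plan=[[[0,0,0.25],0,0.2],[[0,0,0.25],0,0.2],[[0,0,0.2],0,0.2],[[0,0,0],0,-1],[[0,0,0],0,-1],[[0,0,0],0,-1],[[0,0,0],0,-1],[[0,0,0],0,-1]], newtons=50)

```text
time: 6.0
position: [500.0, -339.0, 37.4]
eef_rot: [-3.14, 0.003, 2.762]
wrist_force: [-0.5, -0.6, 8.0]
gripper_width: 0.132
gripper_force: 50.4
```

Emit:
drive_tool(plan=[[[0,0,0],0,-1],[[0,0,-0.1],0,-1],[[0,0,-0.2],0,-1],[[0,0,-0.3],0,-1],[[0,0,-0.4],0,-1],[[0,0,-0.4],0,-1],[[0,0,-0.3],0,-1],[[0,0,0],0,-1]])

```text
time: 6.8
position: [500.1, -339.0, 210.9]
eef_rot: [-3.139, 0.008, 2.762]
wrist_force: [0.5, -0.1, -2.6]
gripper_width: 0.13
gripper_force: 49.2
```

```bash
python3 - <<'E'
from h import *
np.set_printoptions(precision=2,suppress=True)
im=imaging.capture('side'); c=cam('side')
out=[]
out.append(cv2.resize(im[160:310,225:335],None,fx=4,fy=4,interpolation=cv2.INTER_CUBIC))
im=imaging.capture('scene')
out.append(cv2.resize(im[120:270,305:400],None,fx=4,fy=4,interpolation=cv2.INTER_CUBIC))
o=np.hstack([out[0],out[1]])[:,:800]; cv2.imwrite('pics/ch.png',o); print(o.shape)
togo(499.5,-338,170)
E
```

```text
(600, 800, 3)
t 6.9 pos [ 498.97 -338.04  206.08] rot [-3.14  0.    2.76] F [ 0.58 -0.15 -3.13] w 0.129 49.194132685661316
tool shift total (0.1m units) [-0.    0.    0.36] rows>= 1.0
```

View pics/ch.png

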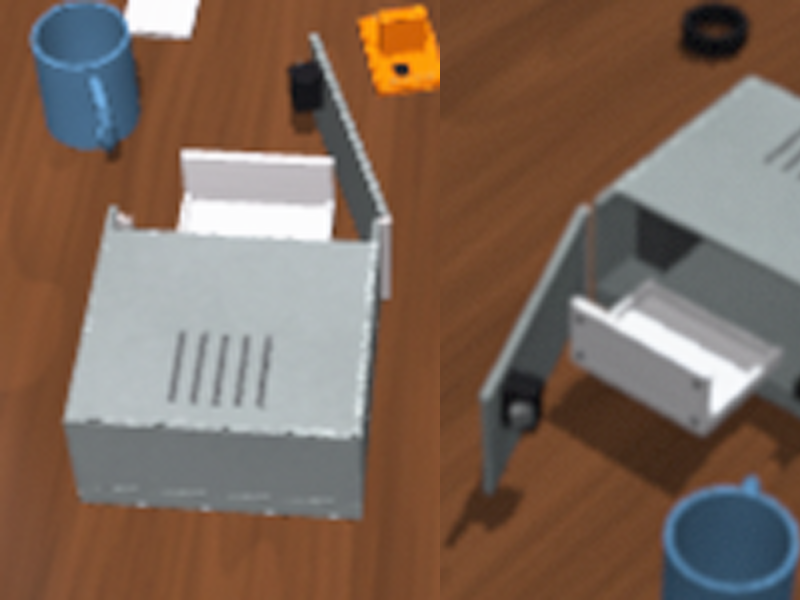

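```bash
cat > fit.py <<'E'
from h import *
from scipy.optimize import least_squares
np.set_printoptions(precision=2,suppress=True)
cs={'side':cam('side'),'scene':cam('scene')}
S=lambda u,v:('side',225+u/4,160+v/4); C=lambda u,v:('scene',305+(u-440)/4,120+v/4)
obs=[(S(68,420),(100,-100,100)),(S(362,432),(100,100,100)),(S(378,240),(-72,100,100)),(S(103,230),(-72,-100,100)),(S(82,500),(100,-100,0)),(S(360,515),(100,100,0)),(S(112,207),(-93,-100,100)),
 (S(182,150),('t',-58,81)),(S(333,157),('t',58,81)),(S(313,35),('d',200,98)),
 (C(752,75),(100,100,100)),(C(622,190),(-72,100,100)),(C(573,298),('t',58,81)),(C(710,380),('t',-58,81)),(C(703,432),('t',-58,25)),(C(487,390),('d',200,98)),(C(487,490),('d',200,4))]
def W(p,q):
    x,y,a,t,th=p
    if q[0]=='t': X=np.array([-78-t,q[1],q[2]])
    elif q[0]=='d': X=np.array([-100-q[1]*np.sin(th)-3*np.cos(th),100-q[1]*np.cos(th)+3*np.sin(th),q[2]])
    else: X=np.array(q,float)
    ca,sa=np.cos(a),np.sin(a); return np.array([x+ca*X[0]-sa*X[1],y+sa*X[0]+ca*X[1],X[2]])
def res(p): return np.concatenate([proj(cs[o[0]],W(p,q))-o[1:] for o,q in obs])
if __name__=='__main__':
    r=least_squares(res,[620,100,1.57,90,1.2],x_scale=[10,10,.1,10,.1],loss='soft_l1')
    print(r.x); print(res(r.x).reshape(-1,2)); p=r.x
    print('tray',W(p,('t',0,65)),'pocket',W(p,(-78-p[3]+45.5,0,30)),'hinge',W(p,(-100,100,70)),'edge',W(p,('d',200,70)))
E
python3 fit.py
```

```text
[610.94 173.36   1.58  90.94   1.21]
[[-1.14  0.17]
 [-0.31  1.35]
 [-0.12  0.12]
 [ 0.3  -0.77]
 [-0.52  0.77]
 [ 0.46  1.17]
 [-0.82 -0.4 ]
 [-0.32  0.13]
 [-0.51  0.14]
 [-0.37 -0.61]
 [-0.83 -0.29]
 [-2.84 -1.61]
 [-0.51  0.18]
 [-0.56 -1.41]
 [ 0.08  0.14]
 [-0.87  1.06]
 [ 0.19  0.35]]
tray [612.08   4.42  65.  ] pocket [611.77  49.92  30.  ] hinge [511.62  72.69  70.  ] edge [ 579.89 -115.32   70.  ]
```

Emit:
drive_tool(plan=[[[0,0,0],0.094,-1],[[0,0,0],0.094,-1],[[0,0,0],0.094,-1],[[0,0,0],0.094,-1],[[0,0,0],0.094,-1],[[0,0,0],0.094,-1],[[0,0,0],0.094,-1],[[0,0,0],0.094,-1]])

```text
time: 7.7
position: [498.4, -337.6, 203.5]
eef_rot: [-3.139, -0.002, 1.575]
wrist_force: [-0.4, -0.2, -2.8]
gripper_width: 0.133
gripper_force: 49.0
```

Emit:
drive_tool(plan=[[[0.2,0.05,0],0,-1],[[0.4,0.1,0],0,-1],[[0.4,0.15,0],0,-1],[[0.4,0.15,0],0,-1],[[0.4,0.15,0],0,-1],[[0.4,0.15,0],0,-1],[[0.4,0.15,0],0,-1],[[0.4,0.15,0],0,-1]])

```text
time: 8.5
position: [600.5, -35.2, 203.6]
eef_rot: [-3.139, -0.001, 1.581]
wrist_force: [0.8, -0.1, -2.1]
gripper_width: 0.13
gripper_force: 49.0
```

Emit:
drive_tool(plan=[[[0.4,0.1,0],0,-1],[[0.3,0,0],0,-1],[[0.15,0,0],0,-1],[[0,0,0],0,-1]])

```text
time: 8.9
position: [609.3, 49.9, 203.9]
eef_rot: [-3.139, -0.0, 1.583]
wrist_force: [-0.4, 0.4, -2.6]
gripper_width: 0.131
gripper_force: 49.1
```

```bash
python3 - <<'E'
from h import *
np.set_printoptions(precision=2,suppress=True)
im=imaging.capture('wrist'); cv2.imwrite('pics/w3.png',im); c=cam('wrist')
from fit import W
p=[610.94,173.36,1.578,90.94,1.21]
for n,q in dict(rf=(-72,100,100),lf=(-72,-100,100),t1=('t',58,81),t2=('t',-58,81),d=('d',200,98),h=(-100,100,98)).items(): print(n,proj(c,W(p,q)))
togo(611.8,49.9,200,1.578)
E
```

```text
rf [194.84 143.04]
lf [446.87 143.96]
t1 [255.97 248.94]
t2 [384.97 249.37]
d [288.46 360.87]
h [197.86 177.15]
t 8.95 pos [609.57  48.57 204.2 ] rot [-3.14  0.    1.58] F [-0.92 -0.01 -2.31] w 0.129 49.06933844089508
tool shift total (0.1m units) [0.01 0.02 0.04] rows>= 1.0
turn total deg/90 0.0027243283488483073
```

View pics/w3.png

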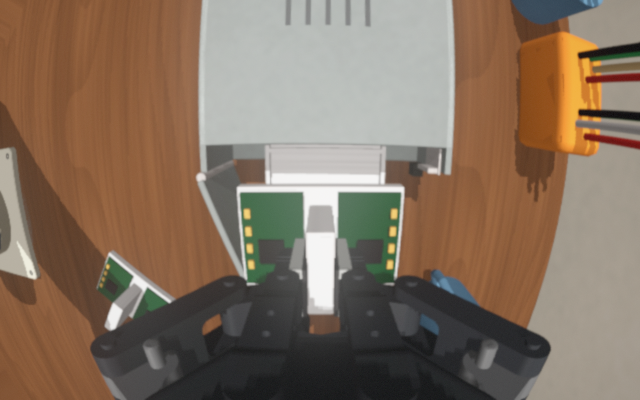

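```bash
python3 - <<'E'
from h import *
np.set_printoptions(precision=1,suppress=True)
im=cv2.imread('pics/w3.png'); c=cam('wrist')
for z in (38,30): print(z,[atz(c,u,v,z) for u,v in [(265,165),(384,165),(265,180),(384,180)]])
print('roof',[atz(c,u,v,100) for u,v in [(203,143),(451,146),(203,30),(452,30)]])
print('hinge/door',[atz(c,u,v,98) for u,v in [(202,177),(239,268)]])
for z in (174,178): print('plate',[atz(c,u,v,z) for u,v in [(239,185),(404,185),(239,283),(404,283)]])
g=cv2.cvtColor(im,cv2.COLOR_BGR2GRAY).astype(int)
print(g[120,195:215],g[120,440:465]); print(g[165,255:275],g[165,375:395])
E
```

```text
38 [array([557.5,  73.5,  38. ]), array([673.3,  74.8,  38. ]), array([557.2,  58.6,  38. ]), array([674.,  60.,  38.])]
30 [array([556.1,  72.4,  30. ]), array([674.9,  73.8,  30. ]), array([555.7,  57.1,  30. ]), array([675.7,  58.5,  30. ])]
roof [array([518.6, 100.4, 100. ]), array([715.3, 100.7, 100. ]), array([517.9, 192.2, 100. ]), array([714.8, 196.2, 100. ])]
hinge/door [array([515.4,  72.7,  98. ]), array([541.5,  -7.3,  98. ])]
plate [array([567.5,  81.8, 174. ]), array([656.2,  82.8, 174. ]), array([562.9,  21.9, 174. ]), array([662.3,  22.9, 174. ])]
plate [array([568.6,  82.7, 178. ]), array([655.1,  83.6, 178. ]), array([564.1,  24.2, 178. ]), array([661. ,  25.2, 178. ])]
[112 110 113 140 180 198 208 209 207 200 192 189 189 189 188 189 190 190
 190 190] [186 186 185 185 184 183 185 190 200 205 207 206 201 175 132 112 113 112
 110 108 109 109 111 112 112]
[ 97  96  95  95  94  94  94  94  96 116 159 184 192 186 169 163 179 191
 193 193] [196 197 196 191 172 159 173 188 192 184 144 107  95  92  91  92  94  93
  92  90]
```

Measured against the same camera, the tray is centred 3.5 mm to the +x side of the carrier: tray rims at columns 265/384, carrier at 239/404. I correct for that while lowering.

Emit:
drive_tool(plan=[[[-0.015,0.035,0.2],0,-1],[[0,0,0.3],0,-1],[[0,0,0.3],0,-1],[[0,0,0.25],0,-1],[[0,0,0.1],0,-1],[[0,0,0.05],0,-1],[[0,0,0],0,-1],[[0,0,0],0,-1]])

```text
time: 9.75
position: [614.3, 46.2, 86.5]
eef_rot: [3.14, 0.0, 1.581]
wrist_force: [-0.5, -0.4, -1.2]
gripper_width: 0.132
gripper_force: 49.0
```

```bash
python3 - <<'E'
from h import *
np.set_printoptions(precision=2,suppress=True)
im=imaging.capture('wrist'); cv2.imwrite('pics/w4.png',im)
togo(613,47,66,1.578)
E
```

```text
t 9.8 pos [614.34  46.34  86.56] rot [3.14 0.   1.58] F [ 0.41  0.37 -2.28] w 0.133 48.9882230758667
tool shift total (0.1m units) [ 0.01 -0.01  0.21] rows>= 1.0
turn total deg/90 0.001699593650592882
```

View pics/w4.png

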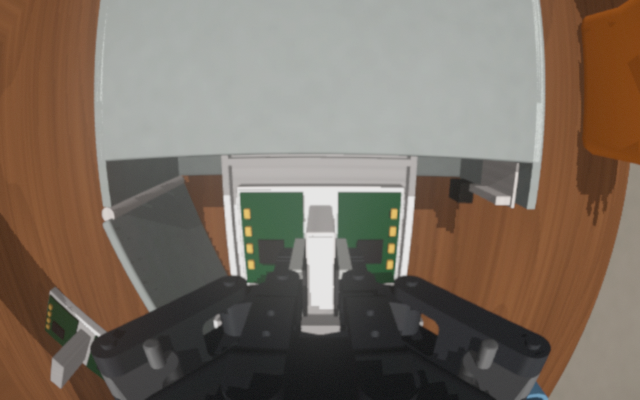

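The carrier (columns 238–403) sits centred between the tray walls (225–415), with the rear edge clear. I lower it the last 20 mm gently.

Emit:
drive_tool(plan=[[[0,0,0.08],0,-1],[[0,0,0.06],0,-1],[[0,0,0.03],0,-1],[[0,0,0.02],0,-1],[[0,0,0],0,-1]])

```text
time: 10.3
position: [613.4, 46.6, 67.3]
eef_rot: [3.141, 0.0, 1.581]
wrist_force: [-4.7, 0.3, 10.2]
gripper_width: 0.129
gripper_force: 50.7
```

Emit:
drive_tool(plan=[[[0,0,-0.01],0,-1],[[0,0,0],0,-0.5],[[0,0,0],0,-0.4],[[0,0,0],0,-0.3],[[0,0,0],0,-0.3],[[0,0,0],0,-0.3]])

```text
time: 10.9
position: [613.7, 46.5, 67.2]
eef_rot: [-3.142, -0.0, 1.581]
wrist_force: [-0.4, 0.0, -0.8]
gripper_width: 0.348
gripper_force: 0.0
```

Emit:
drive_tool(plan=[[[0,0,-0.1],0,-0.3],[[0,0,-0.25],0,-0.3],[[0,0,-0.3],0,-0.3],[[0,0,-0.3],0,-0.3],[[0,0,-0.3],0,-0.3],[[0,0,0],0,-0.3]])

```text
time: 11.5
position: [615.3, 46.5, 197.5]
eef_rot: [3.134, 0.001, 1.581]
wrist_force: [0.4, 0.3, 0.0]
gripper_width: 0.348
gripper_force: 0.0
```

```bash
python3 - <<'E'
from h import *
np.set_printoptions(precision=2,suppress=True)
im=imaging.capture('wrist'); cv2.imwrite('pics/w5.png',im)
togo(612,-35,200,1.578)
E
```

```text
t 11.55 pos [614.57  46.52 195.15] rot [3.14 0.   1.58] F [ 0.06  0.14 -0.76] w 0.349 0.0
tool shift total (0.1m units) [-0.81 -0.03 -0.05] rows>= 2.0
turn total deg/90 0.0018311990512274658
```

View pics/w5.png

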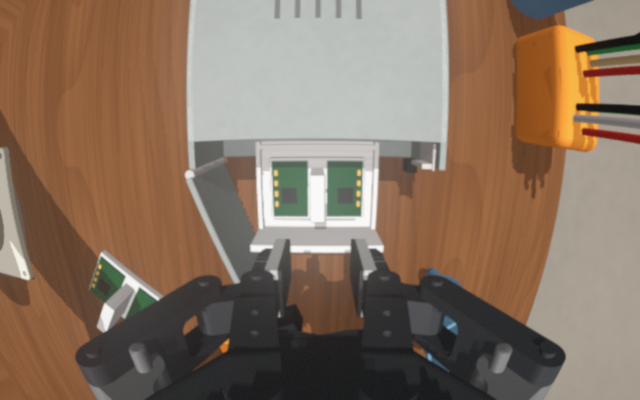

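The wrist picture shows the carrier lying flat and centred in the pocket at (317,188), with the tray front at row ~240. The picture budget is used up, so from here I go by numbers.

Emit:
drive_tool(plan=[[[-0.3,0.05,0],0,-1],[[-0.4,0,0],0,-1],[[-0.15,0,0.1],0,-1],[[0,0,0.3],0,-1],[[0,0,0.3],0,-1],[[0,0,0.3],0,-1],[[0,0,0.2],0,-1],[[0,0,0],0,-1]])

```text
time: 12.35
position: [617.2, -37.8, 68.6]
eef_rot: [-3.135, -0.002, 1.581]
wrist_force: [0.2, 1.0, -0.3]
gripper_width: 0.001
gripper_force: 0.0
```

```bash
python3 - <<'E'
from h import *
np.set_printoptions(precision=2,suppress=True)
togo(620,-7,72,1.578)
E
```

```text
t 12.35 pos [617.21 -37.84  68.59] rot [-3.14 -0.    1.58] F [ 0.16  1.01 -0.32] w 0.001 0.0
tool shift total (0.1m units) [ 0.31  0.03 -0.03] rows>= 1.0
turn total deg/90 0.00169441065827721
```

Emit:
drive_tool(plan=[[[0.1,0,0],0,-1],[[0.08,0,0],0,-1],[[0.04,0,0],0,-1],[[0.03,0,0],0,-1],[[0.03,0,0],0,-1],[[0.03,0,0],0,-1],[[0.03,0,0],0,-1]])

```text
time: 13.05
position: [619.4, -4.7, 72.6]
eef_rot: [3.141, 0.001, 1.58]
wrist_force: [-0.1, -2.8, 2.1]
gripper_width: -0.002
gripper_force: 1.3
```

Emit:
drive_tool(plan=[[[0.05,0,0],0,-1],[[0.08,0,0],0,-1],[[0.1,0,0],0,-1],[[0.1,0,0],0,-1],[[0.1,0,0],0,-1],[[0.1,0,0],0,-1],[[0.08,0,0],0,-1],[[0.05,0,0],0,-1]])

```text
time: 13.85
position: [618.3, 62.7, 72.2]
eef_rot: [-3.141, -0.0, 1.582]
wrist_force: [1.4, -2.9, 0.9]
gripper_width: -0.003
gripper_force: 1.4
```

Emit:
drive_tool(plan=[[[0.04,0,0],0,-1],[[0.04,0,0],0,-1],[[0.03,0,0],0,-1],[[0.03,0,0],0,-1]])

```text
time: 14.25
position: [618.3, 75.6, 72.2]
eef_rot: [-3.141, 0.0, 1.581]
wrist_force: [0.8, -2.5, 0.5]
gripper_width: 0.001
gripper_force: 1.3
```

Emit:
drive_tool(plan=[[[0.03,0,0],0,-1],[[0.02,0,0],0,-1],[[0.02,0,0],0,-1]])

```text
time: 14.55
position: [618.3, 82.7, 72.2]
eef_rot: [-3.141, 0.0, 1.581]
wrist_force: [1.1, -2.5, -0.7]
gripper_width: -0.002
gripper_force: 1.3
```

Emit:
drive_tool(plan=[[[0.015,0,0],0,-1],[[0.015,0,0],0,-1]])

```text
time: 14.75
position: [618.2, 85.0, 72.2]
eef_rot: [-3.141, 0.001, 1.58]
wrist_force: [1.1, -9.3, -0.2]
gripper_width: 0.0
gripper_force: 4.2
```

Emit:
drive_tool(plan=[[[0,0,0],0,-1],[[0,0,0],0,-1],[[-0.02,0,0],0,-1],[[-0.05,0,0],0,-1],[[-0.15,0,0],0,-1],[[-0.1,0,-0.2],0,-1],[[0,0,-0.4],0,-1],[[0,0,-0.3],0,-1]])

```text
time: 15.55
position: [618.5, 52.4, 163.9]
eef_rot: [3.141, -0.0, 1.58]
wrist_force: [0.5, 0.5, 0.4]
gripper_width: -0.005
gripper_force: 0.0
```

Emit:
drive_tool(plan=[[[0,0,0],0.086,-1],[[0,0,0],0.086,-1],[[0,0,0],0.086,-1],[[0,0,0],0.086,-1],[[0,0,0],0.086,-1],[[0,0,0],0.086,-1],[[0,0,0],0.086,-1],[[0,0,0],0.086,-1]])

```text
time: 16.35
position: [618.4, 52.7, 162.2]
eef_rot: [-3.141, 0.0, 0.494]
wrist_force: [-0.1, -0.3, 0.5]
gripper_width: -0.001
gripper_force: 0.0
```

Emit:
drive_tool(plan=[[[0,0,0],0.084,-1],[[0,0,0],0,-1]])

```text
time: 16.55
position: [618.4, 52.8, 162.2]
eef_rot: [-3.141, 0.0, 0.366]
wrist_force: [-1.0, -0.1, 0.1]
gripper_width: 0.002
gripper_force: 0.0
```

```bash
python3 - <<'E'
from h import *
from fit import W
np.set_printoptions(precision=2,suppress=True)
togo(526.4,-82.4,170,0.368)
p=[610.94,173.36,1.578,0,1.21]
for n in ['scene','side']:
    imaging.capture(n); c=cam(n)
    for t in ['tray','door','carrier']:
        print(n,t,[(np.round(b['box']),round(b['score'],2)) for b in spotter.boxes_of(n,t)][:4])
    print('pred door edge',proj(c,W(p,('d',200,98))),proj(c,W(p,('d',200,4))),'tray home',proj(c,W(p,('t',58,81))),proj(c,W(p,('t',-58,81))))
E
```

```text
t 16.55 pos [618.43  52.83 162.2 ] rot [-3.14  0.    0.37] F [-1.02 -0.13  0.13] w 0.002 0.0
tool shift total (0.1m units) [-1.34  0.93 -0.08] rows>= 4.0
turn total deg/90 -0.0013426851717875108
scene tray [(array([378., 195.,  44.,  33.]), 0.57)]
scene door [(array([329., 208.,  23.,  73.]), 0.64)]
scene carrier [(array([258., 204.,  30.,  35.]), 0.9), (array([280., 250.,  35.,  27.]), 0.9), (array([385., 192.,  27.,  20.]), 0.46)]
pred door edge [316.22 218.66] [317.26 242.96] tray home [357.8  177.96] [391.55 195.39]
side tray []
side door [(array([310., 195.,  22.,  51.]), 0.89)]
side carrier [(array([376., 194.,  43.,  33.]), 0.68), (array([326., 175.,  18.,  21.]), 0.62)]
pred door edge [302.58 168.18] [303.31 188.58] tray home [305.23 222.05] [266.08 220.11]
```

Emit:
drive_tool(plan=[[[-0.34,0.23,0],0,-1],[[-0.35,0.25,0],0,-1],[[-0.35,0.25,0],0,-1],[[-0.3,0.2,0],0,-1],[[0,0,0.3],0,-1],[[0,0,0.4],0,-1],[[0,0,0.3],0,-1],[[0,0,0],0,-1]])

```text
time: 17.75
position: [524.8, -80.8, 59.1]
eef_rot: [-3.138, 0.005, 0.369]
wrist_force: [-0.5, 0.6, 1.3]
gripper_width: -0.0
gripper_force: 0.0
```

Emit:
drive_tool(plan=[[[0.1,0,0],0,-1],[[0.06,0,0],0,-1],[[0.03,0,0],0,-1],[[0.03,0,0],0,-1]])

```text
time: 18.15
position: [548.4, -73.4, 63.3]
eef_rot: [3.14, -0.001, 0.369]
wrist_force: [-1.5, 0.2, -0.1]
gripper_width: 0.001
gripper_force: 0.0
```

Emit:
drive_tool(plan=[[[0.05,0,0],-0.015,-1],[[0.08,0,0],-0.035,-1],[[0.1,0,0],-0.043,-1],[[0.1,0,0],-0.043,-1],[[0.1,0,0],-0.043,-1],[[0.1,0,0],-0.043,-1],[[0.1,0,0],-0.043,-1],[[0.1,0,0],-0.043,-1]])

```text
time: 18.95
position: [608.7, -34.2, 62.4]
eef_rot: [3.141, 0.001, 0.856]
wrist_force: [-1.4, -3.2, -0.5]
gripper_width: -0.002
gripper_force: 0.0
```

```bash
cat >> h.py <<'E'
def door():
    s=telemetry.read_state(); P=s['position'][:2]; hx=np.array([511.6,72.7]); v=P-hx
    # chamber frame, yaw 1.578; outer face 6 mm + finger 11 mm off the hinge line
    e=np.arctan2(v[1],v[0])-0.007; r=np.hypot(*v); ph=np.arcsin(17/r); th=-e-ph
    psi=s['eef_rot'][2]; print('t',round(s['time'],2),P,'r',r*np.cos(ph),'door theta est',th,'tool-implied',1.578-psi,'Fn',s['wrist_force'][:2]@[np.cos(psi),np.sin(psi)],s['wrist_force'])
E
python3 -c "
from h import *; door()"
```

```text
t 18.95 [608.67408159 -34.24017774] r 143.42447117281102 door theta est 0.7227415157542486 tool-implied 0.7223461793960817 Fn -3.3357201838399217 [-1.42626614 -3.17944691 -0.50040348]
```

Emit:
drive_tool(plan=[[[0.1,0.01,0],-0.043,-1],[[0.1,0.01,0],-0.043,-1],[[0.1,0.01,0],-0.043,-1],[[0.1,0.01,0],-0.043,-1],[[0.1,0.01,0],-0.043,-1],[[0.08,0.01,0],-0.035,-1],[[0.06,0,0],-0.026,-1],[[0.04,0,0],-0.017,-1]])

```text
time: 19.75
position: [647.2, 21.4, 62.4]
eef_rot: [3.141, 0.0, 1.315]
wrist_force: [0.4, -2.3, -0.1]
gripper_width: -0.003
gripper_force: 0.0
```

```bash
python3 -c "
from h import *; door()"
```

```text
t 19.75 [647.24268719  21.44198592] r 144.00459227379872 door theta est 0.2507940196443128 tool-implied 0.2631449438610305 Fn -2.1491259799006803 [ 0.369017   -2.31805451 -0.12786286]
```

Emit:
drive_tool(plan=[[[0.05,0.01,0],-0.022,-1],[[0.05,0.01,0],-0.022,-1],[[0.03,0.01,0],-0.015,-1],[[0.02,0.01,0],-0.01,-1]])

```text
time: 20.15
position: [654.1, 35.2, 62.3]
eef_rot: [3.142, -0.0, 1.422]
wrist_force: [-0.4, -1.6, -0.3]
gripper_width: 0.002
gripper_force: 0.0
```

Emit:
drive_tool(plan=[[[0.02,0.01,0],-0.01,-1],[[0.02,0,0],-0.01,-1]])

```text
time: 20.35
position: [655.9, 38.8, 62.3]
eef_rot: [3.141, 0.0, 1.453]
wrist_force: [1.1, -2.9, -0.5]
gripper_width: -0.002
gripper_force: 0.0
```

```bash
python3 -c "
from h import *; door()"
```

```text
t 20.35 [655.87733699  38.7503047 ] r 147.23970857242304 door theta est 0.12315536083900992 tool-implied 0.12503961204305436 Fn -2.768817640015044 [ 1.09269368 -2.9175103  -0.54567585]
```

Emit:
drive_tool(plan=[[[0.02,0,0],-0.009,-1],[[0.015,0,0],-0.007,-1]])

```text
time: 20.55
position: [656.3, 41.6, 62.4]
eef_rot: [3.141, 0.001, 1.478]
wrist_force: [1.1, -6.5, -0.3]
gripper_width: 0.003
gripper_force: 0.0
```

Emit:
drive_tool(plan=[[[0.015,0,0],-0.007,-1],[[0.01,0,0],-0.005,-1]])

```text
time: 20.75
position: [656.7, 43.7, 62.4]
eef_rot: [3.14, 0.002, 1.496]
wrist_force: [2.4, -7.3, -0.7]
gripper_width: -0.003
gripper_force: 0.0
```

Emit:
drive_tool(plan=[[[0.01,0,0],-0.005,-1],[[0.01,0,0],-0.005,-1]])

```text
time: 20.95
position: [656.8, 45.4, 62.3]
eef_rot: [3.141, 0.002, 1.511]
wrist_force: [1.9, -8.0, -0.8]
gripper_width: -0.002
gripper_force: 0.0
```

Emit:
drive_tool(plan=[[[0.01,0,0],-0.005,-1],[[0.01,0,0],-0.005,-1]])

```text
time: 21.15
position: [656.8, 47.8, 62.3]
eef_rot: [3.141, 0.001, 1.527]
wrist_force: [0.3, -1.8, 0.6]
gripper_width: 0.002
gripper_force: 0.0
```

Emit:
drive_tool(plan=[[[0.007,0,0],-0.003,-1],[[0.007,0,0],-0.003,-1]])

```text
time: 21.35
position: [656.8, 49.3, 62.4]
eef_rot: [3.141, 0.002, 1.537]
wrist_force: [1.9, -9.2, -0.6]
gripper_width: 0.001
gripper_force: 0.0
```

Emit:
drive_tool(plan=[[[0.005,0,0],-0.003,-1],[[0.005,0,0],-0.002,-1]])

```text
time: 21.55
position: [656.9, 49.7, 62.4]
eef_rot: [3.141, 0.003, 1.544]
wrist_force: [2.1, -11.2, -1.1]
gripper_width: -0.0
gripper_force: 0.0
```

Emit:
drive_tool(plan=[[[0.005,0,0],-0.002,-1],[[0.003,0,0],0,-1]])

```text
time: 21.75
position: [656.9, 50.0, 62.4]
eef_rot: [3.141, 0.003, 1.547]
wrist_force: [1.3, -13.3, 0.6]
gripper_width: -0.0
gripper_force: 0.0
```

Emit:
drive_tool(plan=[[[0.004,0,0],0,-1],[[0.002,0,0],0,-1]])

```text
time: 21.95
position: [656.9, 50.1, 62.4]
eef_rot: [3.141, 0.004, 1.546]
wrist_force: [1.3, -15.1, 0.0]
gripper_width: 0.004
gripper_force: 0.0
```

Emit:
drive_tool(plan=[[[0.003,0,0],0,-1],[[0,0,0],0,-1]])

```text
time: 22.15
position: [656.9, 50.8, 62.5]
eef_rot: [3.141, 0.003, 1.547]
wrist_force: [0.8, -12.9, 0.6]
gripper_width: 0.001
gripper_force: 0.0
```

Emit:
drive_tool(plan=[[[0.003,0,0],0,-1],[[0,0,0],0,-1]])

```text
time: 22.35
position: [656.9, 50.8, 62.5]
eef_rot: [3.141, 0.004, 1.546]
wrist_force: [0.8, -14.7, 0.6]
gripper_width: -0.004
gripper_force: 0.0
```

Emit:
drive_tool(plan=[[[-0.01,0,0],0,-1],[[0,0,0],0,-1]])

```text
time: 22.55
position: [656.5, 50.7, 62.3]
eef_rot: [-3.141, 0.002, 1.547]
wrist_force: [-0.5, -10.4, -0.0]
gripper_width: -0.002
gripper_force: 0.0
```

Emit:
drive_tool(plan=[[[-0.01,0,0],0,-1],[[0,0,0],0,-1]])

```text
time: 22.75
position: [656.4, 50.7, 62.3]
eef_rot: [-3.141, 0.001, 1.548]
wrist_force: [-0.7, -5.6, 0.9]
gripper_width: 0.001
gripper_force: 0.0
```

Emit:
drive_tool(plan=[[[-0.01,0,0],0,-1],[[0,0,0],0,-1]])

```text
time: 22.95
position: [656.4, 50.5, 62.3]
eef_rot: [-3.142, -0.001, 1.548]
wrist_force: [-0.1, -1.2, -0.0]
gripper_width: 0.001
gripper_force: 0.0
```

The force fell from 15 N to 1 N while the door stayed within 0.3 mm. An unlatched door would have followed the buffer back about 1.5 mm, so the bolt holds it. Now I retreat.

Emit:
drive_tool(plan=[[[-0.03,0,0],0,-1],[[-0.1,0,0],0,-1],[[-0.3,0,0],0,-1],[[-0.3,0,-0.2],0,-1],[[0,0,-0.4],0,-1],[[0,0,-0.4],0,-1],[[0,0,0],0,-1],[[0,0,0],0,-1]])

```text
time: 23.75
position: [655.1, -23.4, 163.2]
eef_rot: [3.139, 0.0, 1.548]
wrist_force: [-1.0, -0.1, -1.2]
gripper_width: -0.001
gripper_force: 0.0
```

```bash
python3 - <<'E'
from h import *
from fit import W
np.set_printoptions(precision=2,suppress=True)
im=imaging.capture('side'); c=cam('side')
print([(np.round(b['box']),round(b['score'],2)) for b in spotter.boxes_of('side','door')][:3])
# door's top outer edge in the wrist picture
im=imaging.capture('wrist'); c=cam('wrist')
for b in spotter.cut_out('wrist','door')[:2]:
    P=np.array([atz(c,u,v,98)[:2] for u,v in np.argwhere(b['mask'])[:,::-1]],np.float32); print(b['score'],np.round(b['box']),cv2.minAreaRect(P))
for th in (0,.03,.1): print(th,[proj(c,W([610.94,173.36,1.578,0,th],q)) for q in [('d',200,98),('d',10,98)]])
g=cv2.cvtColor(im,cv2.COLOR_BGR2GRAY).astype(int)
h,e=[proj(c,W([610.94,173.36,1.578,0,.03],q)) for q in [('d',30,98),('d',170,98)]]
for p in (h,e): print(p, g[int(p[1])-15:int(p[1])+15,int(p[0])])
togo(650,0,160)
E
```

```text
[(array([287., 215.,  64.,  13.]), 0.85)]
0.82 [266.  76. 293.  61.] ((615.4274291992188, 75.6338119506836), (34.67176055908203, 198.19894409179688), 89.57038116455078)
0 [array([405.65,  79.  ]), array([125.78, 100.76])]
0.03 [array([405.65,  88.29]), array([125.69, 101.19])]
0.1 [array([404.4 , 110.08]), array([125.46, 102.19])]
[148.47  97.67] [106 108 105 107 106 107 106 107 107 110 121 160 199 209 209 208 208 204
 189 160 126 109 107 107 109 118 121 123 122 122]
[358.39  86.01] [ 90  90  90  90  89  91 113 159 196 209 209 208 207 203 193 171 134 108
 104 104 103 104 103 104 101 102 102 101  96  93]
t 23.95 pos [654.18 -22.8  160.77] rot [-3.14 -0.    1.55] F [-0.6   0.21 -0.12] w 0.002 0.0
tool shift total (0.1m units) [ 0.23 -0.05  0.01] rows>= 1.0
```

```bash
python3 -c "
from h import *; print(job.close_job())"
```

```text
the job is handed in; nothing more can be done
None
```

I set the carrier in the tray pocket, pushed the tray home and latched the door, peaking at about 15 N of measured push force. I handed the job in at about 24 s, and no verdict came back. The final door angle measures about 0.015–0.03 rad.

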